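Set a shaker's drive pulley to its mark and lock it with the pin

TASK

The orbital shaker is open for a new drive belt. Turn the big pulley by its rim until the engraved line faces the fixed pointer and let go of it; then take the knurled lock pin from the tool rack, put it through the pulley's lock hole and, bearing on it only lightly, creep the pulley on clockwise until the pin drops into the block underneath, press it fully home and let go. Never force the pin, and leave the other tools and the glassware alone.

Things in the scene. Friction and masses are not known exactly. Their poses are not given: they have to be found in the camera images.
- shaker: Chassis of an orbital shaker, cover, platform and belt off: grey plate 340 x 360 mm, fixed, top 32 mm above the bench. Origin: on the bench under its centre; own x leads from the pulley's axis to the pointer, z up. On it, at own (x, y) mm: pulley axis (-30, 0); cranks 107 mm high (125, 135), (-125, 135), (-125, -135); motor 112 mm high (105, -115); roller 90 mm high (55, 135).
- pulley (a joint): Angle (rad) of the big aluminium timing pulley about its vertical axis, positive anticlockwise seen from above; 0 when its engraved line faces the pointer exactly. It starts at 0.7 to 2.0, so turn it clockwise. It turns without end, stays where it is left and drags with about 0.2 N m (3 N at the rim, 5 N at the lock hole).
- axis (a point): Point on the pulley's axis level with the rim's top, 94 mm above the bench. Rim wall: radius 60 to 70 mm, 34 mm tall (thin flanges to 72.5 mm are only seen); pinch it from above, one finger inside, one outside, 20 mm clear of the pointer. Inside, four flat arms lie 22 mm below the rim's top; hub 28 mm wide, 90 mm high, with a 12 mm crank stub to 102 mm.
- mark (a point): Outer end, on the rim's top at 70 mm from the axis, of the pulley's engraved line: dark, 3 mm wide, across the rim's top and down its outside. It lies on the same radius as the lock hole.
- pointer (a point): Tip of the fixed pointer, a steel blade 24 mm wide that tapers to a point, 96 mm above the bench and 73.5 mm from the pulley's axis; its bracket stands 100 mm from the axis.
- hole (a point): Centre of the mouth of the lock hole, on top of the pulley's widest arm, 42 mm from the axis, 72 mm above the bench; turns with the pulley, z up. The hole is 11 mm wide, right through the arm, which is 10 mm thick. A pin put through it before the hole below is found stands on the lock block with its collar about 14 mm above the arm; when found it drops.
- block (a point): Top of the fixed steel lock block, 60 mm above the bench, 2 mm under the arm, 42 mm from the axis towards the pointer. Its blind hole (11 mm wide, 19 mm deep, 42 mm from the axis) is not at the line's setting but further on clockwise, up to 9 mm of rim travel (0.13 rad) past the pointer, different each time and hidden. With the pin pressed down by 3 to 8 N, creep on by pin or rim until it drops.
- pin: Steel lock pin, loose, 92 mm, about 0.1 kg, upright in one hole of the tool rack (which one varies). Origin: centre of its foot, z up. Shank 10 mm wide, 26 mm long, square-edged, oiled; collar 18 mm wide, 4 mm thick; neck 12 mm; round knurled dark head 24 mm wide from 62 to 92 mm. Racked, its foot is 14 mm above the bench (raise it 30 mm to clear); fully home, its foot is 46 mm above.
- pin_collar (a point): Centre of the underside of the pin's collar, 26 mm above its foot. Fully home it lies on the arm, at the lock hole's mouth.
- pin_head (a point): On the pin's axis, 77 mm above its foot, at the middle of its head: where to grip it.
- rack: Grey plastic tool rack, a block 200 mm (own x) x 54 mm x 40 mm high, fixed, with three holes 12 mm wide and 32 mm deep in a row at own x = -65, 0 and 65 mm. Origin: centre of its underside.
- tkey: T-handled key standing in the rack: steel shank and an 84 mm long black crossbar, its top about 127 mm above the bench. Leave it. Origin at its foot.
- driver: Nut driver standing in the rack: fat yellow handle 30 mm wide, its top about 142 mm above the bench. Leave it. Origin at its foot.
- spanner: Open-ended spanner 160 mm long lying on the removed shaker platform (right). Leave it.
- dish: Shallow glass dish 90 mm wide, 16 mm high, on the bench. Leave it.
- flask: Stoppered conical glass flask 80 mm wide, 138 mm high, on the removed shaker platform (right). Leave it.
- jar: Clear jar with red screw lid, 84 mm wide, 115 mm high, on the left. Leave it.

How it is judged:
On the way:
1. the engraved line faces the pointer to within 3 mm at the rim and the pulley is let go, the pin not yet in it (value of joint pulley between -0.045 and 0.045 rad and velocity of joint pulley between -0.05 and 0.05 rad/s and contact force between the fingers and shaker below 0.2 N and contact force between pin and shaker below 0.1 N), for 0.2 s.
At the end, for the whole second after the job is handed in: The pin stands upright (0.1 rad) in the pulley's lock hole, its collar down on the arm (3 mm in height, 2.5 mm sideways), so its shank is in the block below; the line is at the pointer or at most 11 mm past it, clockwise; pin and pulley are let go and at rest (z of pin_collar in the frame of hole between -0.003 and 0.003 m and horizontal distance between pin_collar and hole below 0.0025 m and angle between pin's own z axis and vertical below 0.1 rad and value of joint pulley between -0.165 and 0.02 rad and linear speed of pin below 0.02 m/s and contact force between the fingers and pin below 0.1 N and contact force between the fingers and shaker below 0.1 N); the robot touches nothing.
It fails at once if the pin is forced: it bears on the pulley or the lock block with more than 30 N (contact force between pin and shaker above 30 N).
It fails at once if another tool in the rack is disturbed (moved over 15 mm) (distance of any of tkey, driver from where it was at the start of the episode above 0.015 m).
It fails at once if the spanner, dish, flask or jar is disturbed (moved over 20 mm) (distance of any of spanner, dish, flask, jar from where it was at the start of the episode above 0.02 m).
It also fails if it takes over 72 s, if anything falls off the work surface, if the arm or the gripper's body presses on something with over 40 N, if the wrist force passes 120 N, or if a joint passes its speed limit or range.

ROBOT

A 7-joint arm with a two-finger parallel gripper is mounted at the origin on the work surface. World frame = base frame: x ahead of the robot, y to its left, z up, the work surface at z = 0. Lengths are in m, angles in rad, forces in N, time in s.
With the tool pointing down it reaches from about 0.4 to 0.75 m from the base axis. Payload 19.5 kg.
Tool frame: the origin (TCP) lies on the centre line of the jaws, within the pads' length; the fingertips stand 22 mm ahead of it and the grasp point (between the pads) lies 3 mm ahead of it (robot.tip_reach is the distance from the TCP to the fingertips, in m); z points along the fingers, x is the direction in which the jaws open and shut, and the axes are right-handed (so a half turn about z gives the same grasp; the last joint's range is limited). The gripper opens to 85 mm and grips with 20 to 120 N. Pads are 22 mm wide; open, the fingers measure 114 mm over their backs; the gripper's body (76 mm by 85 mm) begins 54 mm behind the grasp point. The pads swing forward as they close: fully open they stand 13 mm farther back than shut.
Start: joints at [-1.151, 0.707, -0.028, 1.485, 0.022, 0.951, -0.075], TCP at [0.256, 0.515, 0.253] pointing down, gripper open.
Joint ranges: [-2.71, 2.71], [-0.32, 2.16], [-1.57, 1.52], [0, 2.45], [-1.46, 4.6], [0, 2.02], [-2.83, 2.83]. Speed limits (rad/s): [1.89, 1.89, 2.57, 2.57, 3.01, 3.01, 3.01].

INTERFACE

Orientations are given as a 3x3 rotation matrix whose columns are the frame's x, y, z axes.
In Python, from bench import robot gives the robot as it stands. The module is installed in compiled form; this text tells all that it offers.
- The arm moves only by the shell command python3 -m jog 'ROWS' [FORCE]. ROWS is JSON, one flat list of numbers, 5 for each row, row after row: the shift along the tool's x, y, z in m, then the turn about the tool's z in degrees, then the closure, from 0 (fully open) to 1 (shut). In form: [tx, ty, tz, roll, hand, tx, ty, tz, roll, hand, ...]. A call has exactly 5 rows; each row is the pose to reach, as a shift and turn from the pose measured when the call began, along the tool's axes at that moment; what a row does not reach only later rows make up. A row lasts 1/8 s, in which the tool goes at most 62.5 mm and 10.7 degrees, less where a joint would pass 70% of its speed; a pose out of reach is approached as far as the arm can. A call with a gripper value outside its range is refused whole. The fingers move at their own pace and stop on an object; FORCE is the grip in N (left out, the last holds). Time passes only in rows, so rows that repeat a pose let the fingers close, or fill a call up. It gives the time, the measured TCP pose, the force and the opening at its end, in the units of the state.
- robot.read_state(): the state, without advancing time (a new reading comes with each control period).
- robot.camera(name): name is "scene" or "top" or "wrist"; returns a dict with "color" (400x640x3 uint8, red, green, blue), "fx", "fy", "cx", "cy" (pixels), "pose" (4x4, takes a point from camera to world coordinates); the wrist camera has in their place "tool_from_camera" (4x4, takes a point from camera to tool coordinates, whose origin is the TCP and whose axes are the tool frame's). Camera axes: x right, y down, z forward; pixel columns grow to the right and rows downward; lengths in m; the calibration is good to about 2 mm. A picture is of the moment at which its call begins: read the wrist's pose just before it. There is no depth.
- robot.sign_off(): hands the job in, once; it reports no verdict.
The state is a dict: "time": time; "joint_positions": joint angles; "joint_velocities": joint speeds; "effort": joint torques, N m; "ee_pos": TCP position; "tcp_rot": TCP orientation; "ft_force": force on the tool from outside, world axes, zero at the start; "ft_torque": the same for the moment, N m; "gripper_width": opening from 0.0 (shut) to 1.0 (fully open).
Only numpy, scipy, OpenCV 4.12 (cv2) and the standard library are available. Lean on these libraries where they do the work, as an engineer would, in place of code of your own. Each camera call takes 0.05 s, during which the arm holds its last target. There are 200 camera calls.

## Working session

There is one attempt and no reset: what is moved stays moved. The work goes in short steps, Python scripts to look and compute and a shell command to move; the robot and the scene stay as the last step left them, time stands still between calls to the robot, and variables do not carry over. Pictures are saved under pics/ and viewed, about 8 in all and at most 12, crops included, and the job is handed in when it is done.

```bash
mkdir -p pics; cat > h.py <<'E'
import numpy as np, cv2
from bench import robot
def cam(n):
    s=robot.read_state(); c=robot.camera(n)
    if n=='wrist':
        T=np.eye(4); T[:3,:3]=s['tcp_rot']; T[:3,3]=s['ee_pos']; c['P']=T@np.array(c['tool_from_camera'])
    else: c['P']=np.array(c['pose'])
    return c
def save(c,f): cv2.imwrite('pics/'+f,np.ascontiguousarray(c['color'][:,:,::-1]))
def onz(c,u,v,z):
    d=c['P'][:3,:3]@np.array([(u-c['cx'])/c['fx'],(v-c['cy'])/c['fy'],1]); o=c['P'][:3,3]
    return o+d*(z-o[2])/d[2]
def px(c,p):
    q=np.linalg.inv(c['P'])@np.append(p,1); return q[0]/q[2]*c['fx']+c['cx'],q[1]/q[2]*c['fy']+c['cy']
E
python3 - <<'E'
from h import *
np.set_printoptions(precision=4,suppress=True)
s=robot.read_state(); print(s['time'],s['ee_pos'],s['tcp_rot'],s['gripper_width'],robot.tip_reach)
for n in ['scene','top']:
    c=cam(n); save(c,n+'0.png'); print(n,c['P'],c['fx'],c['cx'],c['cy'])
E
```

```text
0.0 [0.2561 0.5146 0.2528] [[ 0.4456  0.8952 -0.0005]
 [ 0.8952 -0.4456 -0.001 ]
 [-0.0011  0.     -1.    ]] 1.0015837062881392 0.022
scene [[ 0.3721  0.6119 -0.698   1.4028]
 [ 0.9279 -0.2272  0.2955 -0.5147]
 [ 0.0223 -0.7576 -0.6523  0.9374]
 [ 0.      0.      0.      1.    ]] 446.5455675867035 324.6115920632455 199.85416859819935
top [[-0.0216 -0.9927  0.1183  0.2674]
 [-0.9996  0.0239  0.0181 -0.1216]
 [-0.0208 -0.1179 -0.9928  1.7039]
 [ 0.      0.      0.      1.    ]] 441.8689540676628 321.30896782580703 197.34946686130704
```

View pics/top0.png

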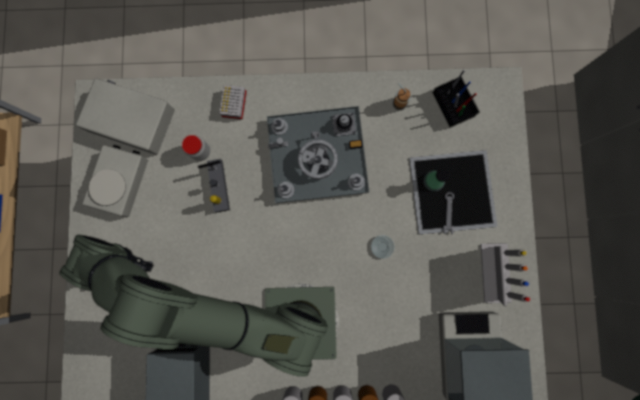

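View pics/scene0.png

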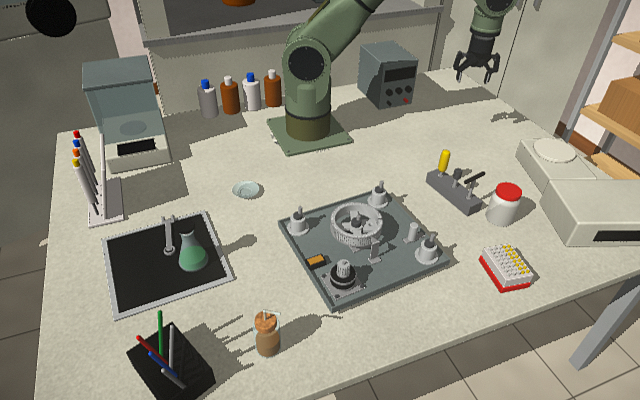

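The top view shows the shaker around px (318,155), with the pulley at (318,159), and the rack at (214,186), with yellow driver, pin and tkey. The scene view shows the pulley at (357,224) and the rack at (455,190). I'll zoom in on both.

```bash
python3 - <<'E'
from h import *
t=cv2.imread('pics/top0.png'); s=cv2.imread('pics/scene0.png')
a=cv2.resize(t[95:210,260:380],None,fx=3.3,fy=3.3,interpolation=2)   # 396x380
b=cv2.resize(t[150:220,190:240],None,fx=4,fy=4,interpolation=2) #200x280
c=cv2.resize(s[190:270,315:415],None,fx=4,fy=4,interpolation=2)  #400x320
d=cv2.resize(s[140:220,420:500],None,fx=3,fy=3,interpolation=2)  #240
im=np.zeros((600,800,3),np.uint8)
c=cv2.resize(s[195:265,320:400],None,fx=5,fy=5,interpolation=2) #400x350
im[:380,:396]=a; im[:350,400:800]=c; im[350:590,400:640]=d; im[385:385+210,0:150]=b[:210,:150] 
im[385:595,0:150]=cv2.resize(t[150:220,190:240],(150,210),interpolation=2)
cv2.imwrite('pics/z0.png',im)
E
```

```text
(no output)
```

View pics/z0.png

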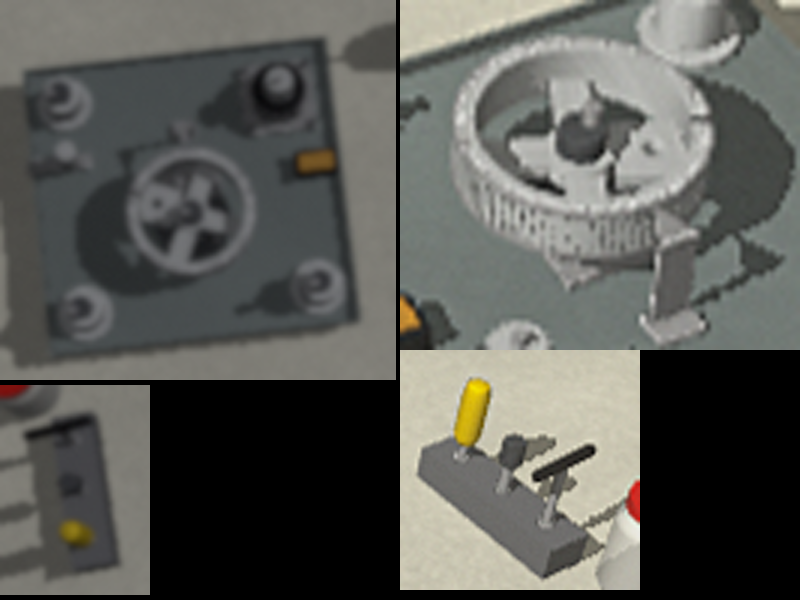

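Zoomed: in the top crop the pulley axis is at about (192,210), the pointer at (180,130) and the lock hole at (158,203), so the angle is about 1.2 rad. The pin is in the rack's middle hole, with its head at (70,485) in the rack crop.

```bash
python3 - <<'E'
from h import *
np.set_printoptions(precision=4,suppress=True)
c=cam('top'); f=lambda x,y:(260+x/3.3-.35,95+y/3.3-.35)
for n,(x,y),z in [('axis',(192,209),.094),('ptr',(182,133),.096),('hole',(158,203),.072),('c1',(25,72),.032),('c2',(327,40),.032),('c3',(357,320),.032),('c4',(50,355),.0)]:
    print(n,onz(c,*f(x,y),z))
print('pin top',onz(c,190+70/3,150+(485-385)/3,.106),'drv',onz(c,190+75/3,150+(533-385)/3,.14))
s=cam('scene'); g=lambda x,y:(320+(x-400)/5,195+y/5); r=lambda x,y:(420+(x-400)/3,140+(y-350)/3)
print('S axis',onz(s,*g(583,123),.094),'ptr',onz(s,*g(658,213),.096),'hole',onz(s,*g(652,150),.072),'mark',onz(s,*g(695,118),.094))
print('S pin top',onz(s,*r(513,441),.106))
w=cam('wrist'); print(w['tool_from_camera'],w['fx'])
E
```

```text
axis [ 0.6066 -0.0825  0.094 ]
ptr [ 0.6939 -0.073   0.096 ]
hole [ 0.6192 -0.0433  0.072 ]
c1 [0.7898 0.1133 0.032 ]
c2 [ 0.8187 -0.2447  0.032 ]
c3 [ 0.4844 -0.2687  0.032 ]
c4 [0.4557 0.0907 0.    ]
pin top [0.5192 0.3033 0.106 ] drv [0.4558 0.2878 0.14  ]
S axis [ 0.6087 -0.0809  0.094 ] ptr [ 0.6874 -0.074   0.096 ] hole [ 0.6215 -0.0426  0.072 ] mark [ 0.6268 -0.0208  0.094 ]
S pin top [0.5268 0.3048 0.106 ]
[[ 1.     -0.0006  0.0001 -0.    ]
 [ 0.0006  0.9514  0.308  -0.0785]
 [-0.0003 -0.308   0.9514 -0.1207]
 [ 0.      0.      0.      1.    ]] 290.4400562953079
```

Two-view estimates, all in world frame:
- Axis: about (0.607, -0.082)
- Chassis yaw: about 0.085 rad
- Pulley angle: about 1.18 rad
- Pin: about (0.523, 0.304)

Next I move to the pulley with the jaws half shut.

```bash
cat >> h.py <<'E'
np.set_printoptions(precision=4,suppress=True)
def to(p,yaw=None):  # shift+roll from the present pose to world p, tool-x yaw in deg
    s=robot.read_state(); R=np.array(s['tcp_rot']); d=R.T@(np.array(p)-s['ee_pos'])
    y0=np.degrees(np.arctan2(R[1,0],R[0,0])); r=0 if yaw is None else ((y0-yaw+180)%360-180)
    print('t',round(s['time'],2),'pos',np.array(s['ee_pos']),'yaw',round(y0,2),'SHIFT',d,'ROLL',round(r,2),'F',np.array(s['ft_force']),'w',round(s['gripper_width'],3),'j7',round(s['joint_positions'][6],2))
E
python3 -m jog '[-0.034,0.053,0,-10,0.5,-0.067,0.106,0,-20,0.5,-0.101,0.159,0,-30,0.5,-0.135,0.212,0,-40,0.5,-0.168,0.265,0,-50.5,0.5]' 40
python3 -c "
from h import *
to([.581,-.023,.25],114)"
```

```text
time: 0.88
ee_pos: [0.4184, 0.246, 0.2533]
tcp_rot: [[-0.411, 0.911, 0.0], [0.911, 0.411, -0.0], [-0.0, -0.0, -1.0]]
ft_force: [1.4, 0.6, 0.4]
gripper_width: 0.499
t 0.88 pos [0.4184 0.246  0.2533] yaw 114.29 SHIFT [-0.3121  0.0376  0.0034] ROLL 0.29 F [1.4475 0.5833 0.3947] w 0.499 j7 1.12
```

```bash
python3 -m jog '[-0.062,0.0075,0,0,0.5,-0.124,0.015,0,0,0.5,-0.187,0.022,0,0,0.5,-0.25,0.03,0.003,0,0.5,-0.312,0.0376,0.003,0,0.5]' 
python3 -c "
from h import *
to([.581,-.023,.25],114)
c=cam('wrist'); save(c,'w1.png')
for p in [(.607,-.082,.094),(.68,-.076,.096),(.62,-.043,.072)]: print(px(c,p))"
```

```text
time: 1.5
ee_pos: [0.5798, -0.0217, 0.2503]
tcp_rot: [[-0.411, 0.912, -0.0], [0.912, 0.411, -0.0], [-0.0, -0.0, -1.0]]
ft_force: [0.3, 0.3, 0.6]
gripper_width: 0.502
t 1.5 pos [ 0.5798 -0.0217  0.2503] yaw 114.28 SHIFT [-0.0017  0.0006  0.0003] ROLL 0.28 F [0.3411 0.2573 0.5722] w 0.502 j7 1.71
(np.float64(249.44629680950396), np.float64(195.4169427341556))
(np.float64(230.45777119151785), np.float64(258.7453597830975))
(np.float64(283.277630673479), np.float64(214.45600046789912))
```

View pics/w1.png

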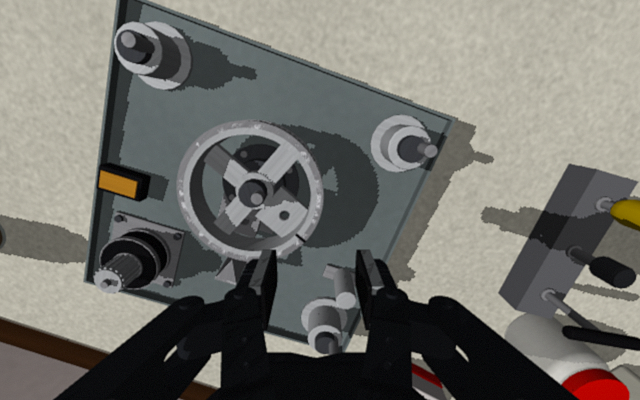

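The wrist view shows the engraved line's outer end at px (303,238), the hole at (285,216), the rim around (251,192) and the pointer near (230,268). I'll cast these.

```bash
python3 - <<'E'
from h import *
c=cam('wrist')
im=cv2.imread('pics/w1.png')
# rim points: project flange circle guess radially, take bright->dark edge by casting to plane
P={k:onz(c,*v) for k,v in dict(L=(177,190,.094),R=(325,195,.094),T=(253,119.5,.094),B=(246,264,.094),mark=(304,240,.094),hole=(285,216,.072)).items()}
for k in P: print(k,P[k])
pts=np.array([P[k][:2] for k in 'LRTB']); A=np.c_[2*pts,np.ones(4)]; x=np.linalg.lstsq(A,(pts**2).sum(1),rcond=None)[0]
print('circle',x[:2],np.sqrt(x[2]+x[0]**2+x[1]**2)); a=np.append(x[:2],0)
for k in ['mark','hole']: d=(P[k]-a)[:2]; print(k,np.hypot(*d),np.arctan2(d[1],d[0]))
crop=im[100:300,160:345]; cv2.imwrite('pics/w1c.png',cv2.resize(crop,None,fx=3,fy=3,interpolation=2))
E
```

```text
L [ 0.6327 -0.1586  0.094 ]
R [ 0.5785 -0.0232  0.094 ]
T [ 0.5398 -0.1129  0.094 ]
B [ 0.6825 -0.069   0.094 ]
mark [ 0.6315 -0.0232  0.094 ]
hole [ 0.6232 -0.0503  0.072 ]
circle [ 0.6106 -0.089 ] 0.07390197585342675
mark 0.06900269051146657 1.2626962850120984
hole 0.04063874098286371 1.2547478250795794
```

View pics/w1c.png

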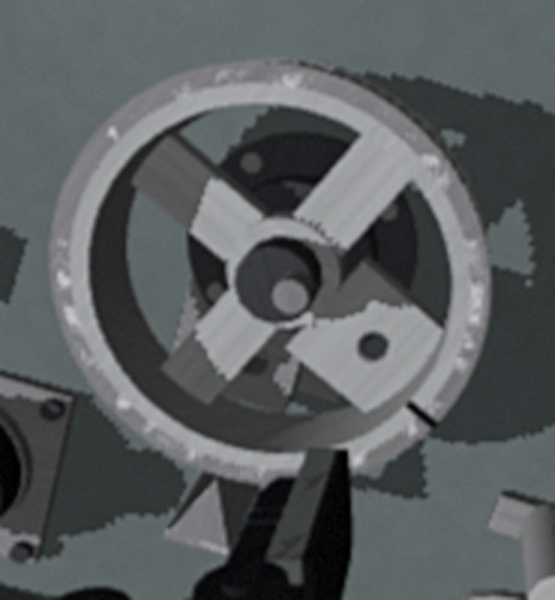

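The crop confirms the mark at px (303,237). The pointer's tip is at about (231,260), and the hub stub is slightly eccentric. I work out the pointer's bearing and the pre-grasp.

```bash
python3 - <<'E'
from h import *
c=cam('wrist'); a=np.array([.6103,-.088])
p=onz(c,231,260,.096); d=p[:2]-a; print('ptr',p,np.hypot(*d),np.arctan2(d[1],d[0]))
m=onz(c,303.5,238.5,.094)[:2]-a; print('mark',np.hypot(*m),np.arctan2(m[1],m[0]))
th=np.radians(112); q=a+.065*np.array([np.cos(th),np.sin(th)]); print(q)
to([*q,.118],112)
E
```

```text
ptr [ 0.6812 -0.0807  0.096 ] 0.07123142690704713 0.10224709857645631
mark 0.0702183981713713 1.3124607934578707
[ 0.586  -0.0277]
t 1.65 pos [ 0.5795 -0.0226  0.2496] yaw 114.03 SHIFT [-0.0072  0.0039  0.1316] ROLL 2.03 F [-1.242   0.5735 -0.4329] w 0.503 j7 1.7
```

```bash
python3 -m jog '[-0.007,0.004,0.03,1,0.5,-0.007,0.004,0.06,2,0.5,-0.007,0.004,0.09,2,0.5,-0.007,0.004,0.12,2,0.5,-0.007,0.004,0.13,2,0.5]' 
python3 -c "
from h import *
to([.586,-.0277,.103],112)
c=cam('wrist'); save(c,'w2.png')"
```

```text
time: 2.28
ee_pos: [0.5853, -0.0267, 0.1185]
tcp_rot: [[-0.376, 0.927, -0.002], [0.927, 0.376, -0.001], [0.0, -0.003, -1.0]]
ft_force: [1.0, 0.3, -0.2]
gripper_width: 0.498
t 2.27 pos [ 0.5853 -0.0267  0.1185] yaw 112.09 SHIFT [-0.0012  0.0003  0.0155] ROLL 0.09 F [ 1.0361  0.3229 -0.1639] w 0.498 j7 1.61
```

View pics/w2.png

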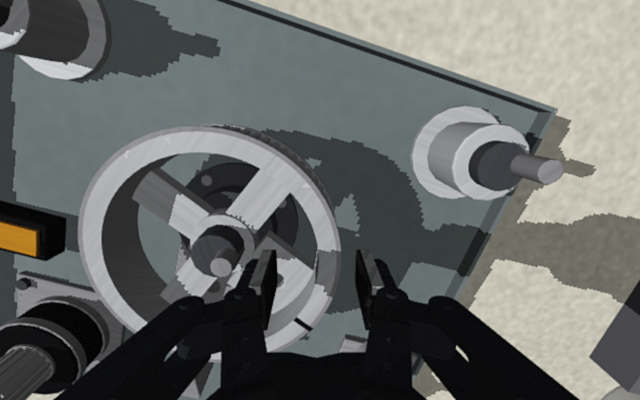

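The pads (px 275 and 358) straddle the rim wall (about 312–338), with the wall about 4 mm outward of centre. So I shift 3 mm, descend and pinch lightly.

```bash
python3 -m jog '[0.003,0,0.004,0,0.5,0.003,0,0.009,0,0.5,0.003,0,0.0145,0,0.5,0.003,0,0.0145,0,0.5,0.003,0,0.0145,0,0.6]' 20
python3 -m jog '[0,0,0,0,0.75,0,0,0,0,0.9,0,0,0,0,1,0,0,0,0,1,0,0,0,0,1]' 20
python3 -c "
from h import *
to([.586,-.0277,.103],112)"
```

```text
time: 2.95
ee_pos: [0.5843, -0.0241, 0.1039]
tcp_rot: [[-0.376, 0.927, -0.002], [0.927, 0.376, -0.001], [0.0, -0.002, -1.0]]
ft_force: [-0.4, 0.2, 0.6]
gripper_width: 0.402
time: 3.58
ee_pos: [0.5836, -0.021, 0.1042]
tcp_rot: [[-0.378, 0.926, -0.004], [0.926, 0.378, 0.003], [0.004, -0.002, -1.0]]
ft_force: [-8.9, 16.4, 8.8]
gripper_width: 0.113
t 3.58 pos [ 0.5836 -0.021   0.1042] yaw 112.2 SHIFT [-0.0071 -0.0002  0.0011] ROLL 0.2 F [-8.9013 16.3681  8.8054] w 0.113 j7 1.6
```

The grip closed on the wall (9.6 mm) and put the axis at about (0.608,-0.081), which agrees with the fixed cameras. I now turn in 20° arcs about the axis, 65 mm behind the tool.

```bash
python3 -m jog '[-0.0002,0.0045,0,4,1,-0.0006,0.009,0,8,1,-0.0014,0.0135,0,12,1,-0.0025,0.0179,0,16,1,-0.0039,0.0222,0,20,1]' 30
python3 -m jog '[-0.0002,0.0045,0,4,1,-0.0006,0.009,0,8,1,-0.0014,0.0135,0,12,1,-0.0025,0.0179,0,16,1,-0.0039,0.0222,0,20,1]' 30
python3 -c "
from h import *
to([.6082,-.0812,.103],112)
c=cam('wrist'); save(c,'w3.png')"
```

```text
time: 4.2
ee_pos: [0.6053, -0.0163, 0.1043]
tcp_rot: [[-0.036, 0.999, -0.005], [0.999, 0.036, 0.003], [0.003, -0.004, -1.0]]
ft_force: [-4.1, -1.3, 4.1]
gripper_width: 0.111
time: 4.82
ee_pos: [0.6275, -0.0195, 0.1043]
tcp_rot: [[0.31, 0.951, -0.005], [0.951, -0.31, 0.003], [0.001, -0.006, -1.0]]
ft_force: [-3.9, -0.3, 3.2]
gripper_width: 0.113
t 4.83 pos [ 0.6275 -0.0195  0.1043] yaw 71.93 SHIFT [-0.0647  0.0008  0.0012] ROLL -40.07 F [-3.9202 -0.3109  3.2205] w 0.113 j7 1.12
```

```bash
python3 -m jog '[-0.0002,0.0045,0,4,1,-0.0006,0.009,0,8,1,-0.0014,0.0135,0,12,1,-0.0025,0.0179,0,16,1,-0.0039,0.0222,0,20,1]' 30
python3 -c "
from h import *
to([.6082,-.0812,.103],112)
c=cam('wrist'); save(c,'w3.png'); print(px(c,(.6816,-.075,.096)),px(c,(.6082,-.0812,.094)))
d=cam('scene'); save(d,'s3.png'); print(px(d,(.6816,-.075,.096)))
u,v=map(int,px(d,(.6816,-.075,.096))); w=d['color'][v-45:v+45,u-60:u+60,::-1]
A=cv2.resize(np.ascontiguousarray(w),(640,480),interpolation=2)
cv2.imwrite('pics/s3c.png',np.vstack([cv2.resize(A,(533,400))]))
im=np.zeros((600,800,3),np.uint8); im[:400,:640]=c['color'][:,:,::-1]; im[330:600,440:800]=cv2.resize(A,(360,270)); cv2.imwrite('pics/m3.png',im)"
```

```text
time: 5.5
ee_pos: [0.6476, -0.0303, 0.1043]
tcp_rot: [[0.62, 0.784, -0.005], [0.784, -0.62, 0.003], [-0.001, -0.006, -1.0]]
ft_force: [-3.6, -1.0, 3.5]
gripper_width: 0.117
t 5.5 pos [ 0.6476 -0.0303  0.1043] yaw 51.66 SHIFT [-0.0644  0.0007  0.0013] ROLL -60.34 F [-3.5979 -0.9518  3.5104] w 0.117 j7 0.87
(np.float64(291.01130323504725), np.float64(360.3571609401165)) (np.float64(190.42463262233122), np.float64(274.2500758784746))
(np.float64(370.2868868154488), np.float64(236.22775656659456))
```

View pics/m3.png

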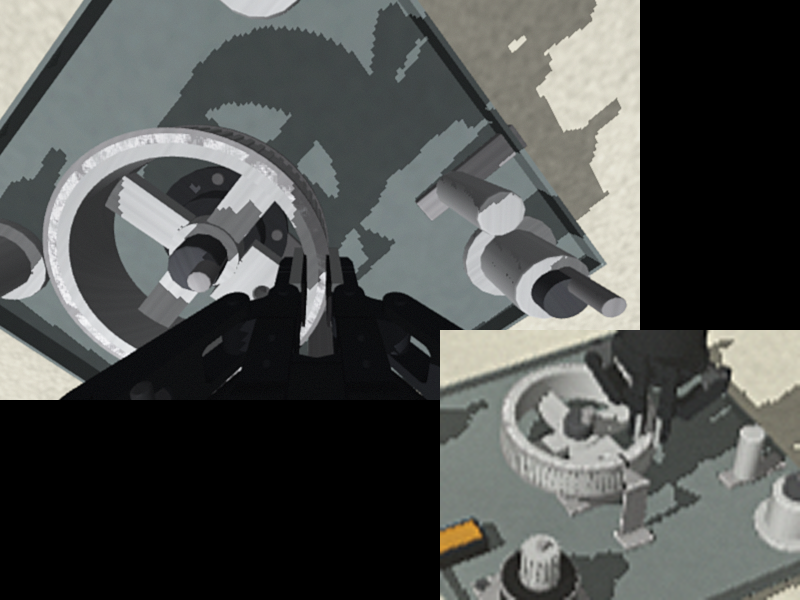

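The wrist view shows the hole at px (261,292), and the inset shows the pointer with the mark under the gripper's shadow. I turn another 7°, release, retreat and compare.

```bash
python3 -m jog '[0,0.0023,0,2,1,-0.0002,0.0045,0,4,1,-0.0004,0.0068,0,6,1,-0.0005,0.0079,0,7,1,-0.0005,0.0079,0,7,1]' 30
python3 -c "
from h import *
to([.6082,-.0812,.103],44.7)"
python3 -m jog '[0,0,0,0,0.75,0,0,0,0,0.55,0,0,0,0,0.55,0,0,-0.02,0,0.55,0,0,-0.05,0,0.55]' 30
python3 -m jog '[0,0,-0.04,0,0.55,0,-0.03,-0.07,0,0.55,0,-0.06,-0.07,0,0.55,0,-0.09,-0.07,0,0.55,0,-0.09,-0.07,0,0.55]' 30
python3 -c "
from h import *
to([.6082,-.0812,.103],44.7)
c=cam('wrist'); save(c,'w4.png'); print(px(c,(.6816,-.075,.096)),px(c,(.6082,-.0812,.094)))"
```

```text
time: 6.22
ee_pos: [0.6539, -0.036, 0.1043]
tcp_rot: [[0.711, 0.703, -0.004], [0.703, -0.711, 0.002], [-0.001, -0.005, -1.0]]
ft_force: [-3.9, 0.1, 4.5]
gripper_width: 0.114
t 6.22 pos [ 0.6539 -0.036   0.1043] yaw 44.68 SHIFT [-0.0643 -0.      0.0014] ROLL -0.02 F [-3.9241  0.0757  4.534 ] w 0.114 j7 0.79
time: 6.85
ee_pos: [0.6538, -0.0361, 0.1543]
tcp_rot: [[0.711, 0.703, -0.006], [0.703, -0.711, 0.002], [-0.002, -0.006, -1.0]]
ft_force: [-0.1, 0.1, 0.3]
gripper_width: 0.452
time: 7.48
ee_pos: [0.5902, 0.0294, 0.2253]
tcp_rot: [[0.709, 0.705, -0.005], [0.705, -0.709, 0.003], [-0.002, -0.006, -1.0]]
ft_force: [0.6, -0.4, 0.2]
gripper_width: 0.451
t 7.47 pos [0.5902 0.0294 0.2253] yaw 44.82 SHIFT [-0.065   0.0919  0.1219] ROLL 0.12 F [ 0.6084 -0.413   0.1917] w 0.451 j7 0.69
(np.float64(307.63882798025753), np.float64(330.507971714717)) (np.float64(251.10695872558657), np.float64(290.2648753312858))
```

View pics/w4.png

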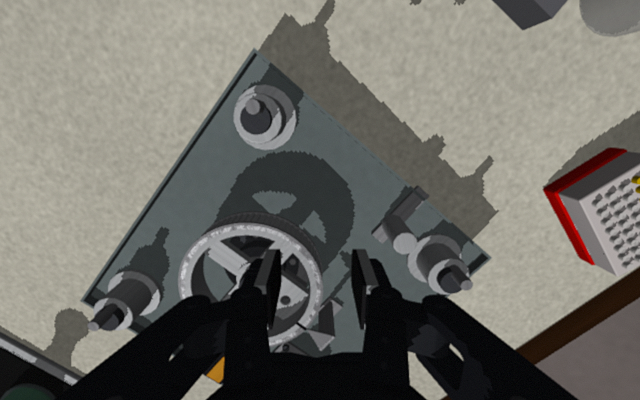

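I moved the wrong way along tool y: the pointer sits low, at px (310,330), partly behind the hand. I move +y and make a composite with the scene view.

```bash
python3 -m jog '[0,0.04,0,0,0.55,0,0.08,0,0,0.55,0,0.12,0,0,0.55,0,0.15,0,0,0.55,0,0.15,0,0,0.55]' 30
python3 -c "
from h import *
to([.6082,-.0812,.103],44.7)
c=cam('wrist'); save(c,'w5.png'); a=px(c,(.6816,-.075,.096)); print(a,px(c,(.6082,-.0812,.094)))
d=cam('scene'); save(d,'s5.png'); 
im=np.zeros((600,800,3),np.uint8)
def crop(c,u,v,hw,hh,k):
    u=int(np.clip(u,hw,640-hw)); v=int(np.clip(v,hh,400-hh)); print(u-hw,v-hh,k)
    return cv2.resize(np.ascontiguousarray(c['color'][v-hh:v+hh,u-hw:u+hw,::-1]),None,fx=k,fy=k,interpolation=2)
im[:600,:500]=crop(c,a[0],a[1],50,60,5); b=px(d,(.6816,-.075,.096)); print(b)
im[:300,500:800]=crop(d,b[0],b[1],30,30,5); im[300:600,500:800]=crop(c,*px(c,(.6082,-.0812,.094)),100,100,1.5)
cv2.imwrite('pics/m5.png',im)"
```

```text
time: 8.15
ee_pos: [0.6971, -0.0812, 0.2231]
tcp_rot: [[0.712, 0.702, -0.006], [0.702, -0.712, 0.001], [-0.003, -0.005, -1.0]]
ft_force: [-0.6, 0.2, 0.3]
gripper_width: 0.448
t 8.15 pos [ 0.6971 -0.0812  0.2231] yaw 44.58 SHIFT [-0.0629 -0.0619  0.1206] ROLL -0.12 F [-0.63    0.1567  0.3333] w 0.448 j7 0.85
(np.float64(308.56733325818414), np.float64(188.163151903596)) (np.float64(240.58206142859262), np.float64(132.96062533967415))
258 128 5
(np.float64(370.2868868154488), np.float64(236.22775656659456))
340 206 5
140 32 1.5
```

View pics/m5.png

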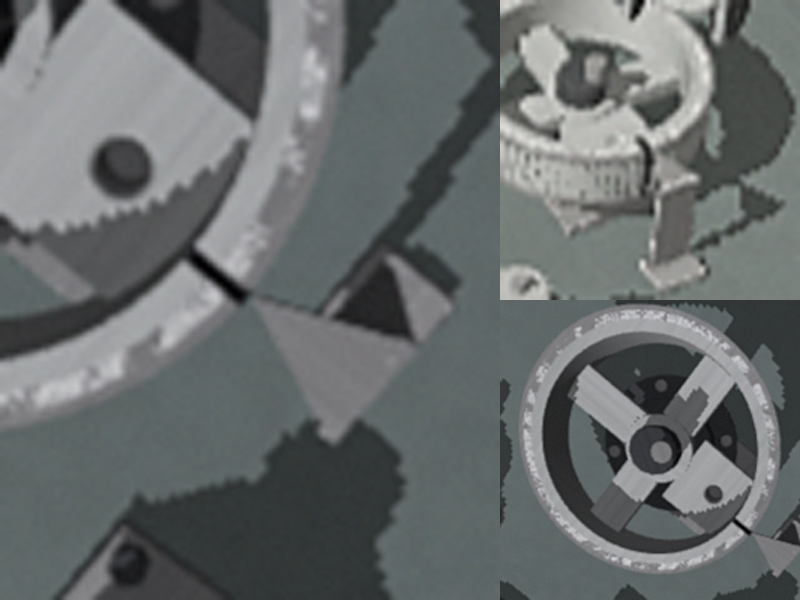

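The crop shows the line's outer end at (243,298) touching the pointer's tip at (254,302), so the alignment is well under 1 mm and the pulley is free. I work out the hole position and the pin approach.

```bash
python3 - <<'E'
from h import *
c=cam('wrist'); f=lambda x,y:(258+x/5-.4,128+y/5-.4); a=np.array([.6082,-.0812])
for n,p,z in [('mark',(243,298),.094),('inner',(193,253),.094),('ptr',(254,302),.096),('hole',(121,166),.072)]:
    q=onz(c,*f(*p),z)[:2]; d=q-a; print(n,q,np.hypot(*d),np.degrees(np.arctan2(d[1],d[0])))
to([.523,.304,.27],165)
# pin head in old wrist picture w1 and scene (ray intersection)
E
```

```text
mark [ 0.6792 -0.0739] 0.07140718072956155 5.900811379136667
inner [ 0.6673 -0.0742] 0.059514423082339035 6.753741475451453
ptr [ 0.6808 -0.0726] 0.0731229404091921 6.745625436247593
hole [ 0.6484 -0.0761] 0.0405506953100249 7.214846339876838
t 8.3 pos [ 0.6964 -0.0782  0.2242] yaw 44.75 SHIFT [ 0.1459 -0.3938 -0.0439] ROLL -120.25 F [-0.5456  0.0568  0.0505] w 0.447 j7 0.85
```

Stage 1 is done, with the hole at about (0.649,-0.076). Now to the pin, with the jaws across the rack row (yaw about 103°).

```bash
python3 -m jog '[0.021,-0.056,-0.01,-10,0.5,0.042,-0.112,-0.02,-20,0.5,0.062,-0.168,-0.03,-30,0.5,0.083,-0.224,-0.03,-40,0.5,0.104,-0.28,-0.03,-50,0.5]' 30
python3 -c "
from h import *
to([.523,.304,.255],103)"
```

```text
time: 8.93
ee_pos: [0.5719, 0.1958, 0.2563]
tcp_rot: [[-0.089, 0.996, -0.004], [0.996, 0.089, 0.003], [0.003, -0.004, -1.0]]
ft_force: [0.7, 0.0, 0.0]
gripper_width: 0.499
t 8.93 pos [0.5719 0.1958 0.2563] yaw 95.12 SHIFT [ 0.1121 -0.0391  0.0018] ROLL -7.88 F [0.6725 0.0319 0.0317] w 0.499 j7 1.15
```

```bash
python3 -m jog '[0.04,-0.013,0,-4,0.5,0.08,-0.026,0,-8,0.5,0.112,-0.039,0,-8,0.5,0.112,-0.039,0,-8,0.5,0.112,-0.039,0,-8,0.5]' 30
python3 -c "
from h import *
to([.523,.304,.25],103)
c=cam('wrist'); save(c,'w6.png'); print(px(c,(.523,.304,.106)),px(c,(.523,.304,.04)))"
```

```text
time: 9.55
ee_pos: [0.5232, 0.3034, 0.257]
tcp_rot: [[-0.227, 0.974, -0.004], [0.974, 0.227, 0.002], [0.003, -0.003, -1.0]]
ft_force: [-0.6, -0.9, -0.5]
gripper_width: 0.501
t 9.55 pos [0.5232 0.3034 0.257 ] yaw 103.12 SHIFT [0.0006 0.     0.007 ] ROLL 0.12 F [-0.5608 -0.8543 -0.4749] w 0.501 j7 1.08
(np.float64(316.35382637065385), np.float64(197.20417899766633)) (np.float64(316.07819848221357), np.float64(181.86202815890854))
```

View pics/w6.png

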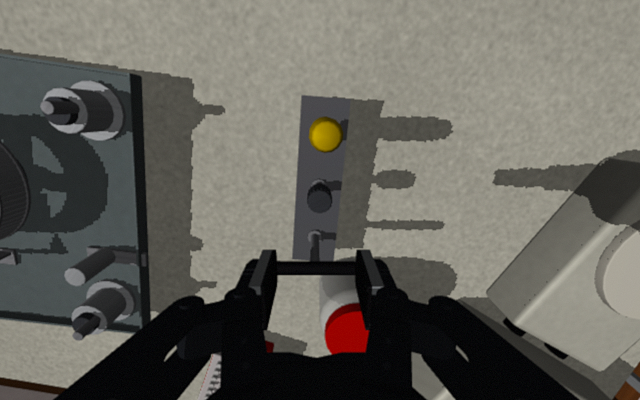

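The wrist view shows the dark pin head around px (319,198), the yellow driver at (325,134) and the T-key bar at row 267, parallel to the jaws' opening and clear. I measure the head with a mask.

```bash
python3 - <<'E'
from h import *
im=cv2.imread('pics/w6.png'); g=cv2.cvtColor(im,cv2.COLOR_BGR2GRAY); s=g[172:225,295:345]
for r in range(6,46,2): print(r+172,s[r,6:42:2])
c=cam('wrist')
for u,v in [(319.5,199.5)]: p=onz(c,u,v,.106); print(p)
to([p[0],p[1],.094],103)
E
```

```text
178 [71 71 71 72 72 72 70 72 63 54 70 71 71 71 72 71 73 73]
180 [72 71 71 70 72 70 69 81 90 91 80 42 36 72 73 73 62 56]
182 [72 73 71 71 70 72 96 96 66 45 47 70 39 39 35 39 38 38]
184 [73 72 71 73 70 76 85 51 18 16 14 33 42 39 37 38 39 36]
186 [72 71 70 70 73 66 28 17 17 14 14 12 20 28 40 39 38 38]
188 [70 72 70 73 65 20 25 15 18 12 24 13 15 14 31 37 36 40]
190 [72 70 70 73 26 19 34 17 32 31 25 15 18 12 13 38 52 58]
192 [71 71 71 66 20 30 39 42 43 44 46 43 35 19 13 62 73 74]
194 [72 72 70 47 23 45 45 45 45 45 44 44 46 38 11 49 73 74]
196 [71 70 72 47 44 45 49 46 46 46 43 44 44 44 35 31 74 69]
198 [70 70 73 41 47 45 44 45 46 46 43 43 43 44 41 24 73 72]
200 [71 70 73 48 47 46 45 46 44 41 43 44 42 42 42 27 73 71]
202 [71 70 71 47 46 45 44 45 44 44 44 43 42 43 44 28 72 71]
204 [70 70 71 64 48 44 45 44 43 45 44 43 42 44 45 55 72 69]
206 [71 69 71 73 44 43 45 44 42 43 42 42 44 43 39 55 71 71]
208 [71 71 71 73 65 42 42 45 46 46 45 45 44 42 52 72 70 72]
210 [72 71 72 70 72 61 45 44 45 44 44 41 44 55 69 70 72 72]
212 [71 70 71 69 72 72 67 60 51 46 46 59 65 72 71 70 72 70]
214 [71 69 69 70 72 70 70 71 71 72 73 71 71 71 70 71 71 72]
216 [70 71 72 71 72 70 69 71 70 71 69 70 72 72 71 71 70 69]
[0.5248 0.3072 0.106 ]
t 9.65 pos [0.5235 0.3029 0.2569] yaw 103.06 SHIFT [0.0033 0.0028 0.163 ] ROLL 0.06 F [ 0.0119 -0.7594 -0.3913] w 0.5 j7 1.08
```

```bash
python3 -m jog '[0.003,0.004,0.04,0,0.5,0.003,0.004,0.08,0,0.5,0.003,0.004,0.11,0,0.5,0.003,0.004,0.14,0,0.5,0.003,0.004,0.162,0,0.5]' 25
python3 -m jog '[0,0,0,0,0.55,0,0,0,0,0.65,0,0,0,0,0.75,0,0,0,0,0.85,0,0,0,0,1]' 25
python3 -c "
from h import *
to([.5248,.3072,.094],103)"
```

```text
time: 10.28
ee_pos: [0.5263, 0.3062, 0.0937]
tcp_rot: [[-0.225, 0.974, -0.004], [0.974, 0.225, 0.002], [0.003, -0.004, -1.0]]
ft_force: [0.6, 0.3, -0.2]
gripper_width: 0.495
time: 10.9
ee_pos: [0.5268, 0.3063, 0.0947]
tcp_rot: [[-0.225, 0.974, -0.003], [0.974, 0.225, 0.002], [0.003, -0.002, -1.0]]
ft_force: [0.6, -1.0, 8.2]
gripper_width: 0.273
t 10.9 pos [0.5268 0.3063 0.0947] yaw 102.99 SHIFT [ 0.0013 -0.0018  0.0007] ROLL -0.01 F [ 0.5906 -1.0068  8.1706] w 0.273 j7 1.02
```

Gripped (width 23 mm). I firm up the grip, lift, and transfer towards the hole.

```bash
python3 -m jog '[0,0,0,0,1,0,0,-0.02,0,1,0,0,-0.06,0,1,0,0,-0.11,0,1,0,0,-0.16,0,1]' 60
python3 -m jog '[-0.04,0.003,0,1,1,-0.1,0.008,0,3,1,-0.16,0.013,0,5,1,-0.21,0.017,0,6.6,1,-0.26,0.021,0,6.6,1]' 60
python3 -c "
from h import *
to([.649,-.0763,.20],96.4)"
```

```text
time: 11.52
ee_pos: [0.527, 0.3058, 0.2566]
tcp_rot: [[-0.225, 0.974, -0.003], [0.974, 0.225, 0.003], [0.003, -0.002, -1.0]]
ft_force: [-0.1, 0.1, -0.6]
gripper_width: 0.268
time: 12.15
ee_pos: [0.6062, 0.0555, 0.256]
tcp_rot: [[-0.111, 0.994, -0.003], [0.994, 0.111, 0.003], [0.003, -0.002, -1.0]]
ft_force: [1.1, 0.9, -0.6]
gripper_width: 0.265
t 12.15 pos [0.6062 0.0555 0.256 ] yaw 96.37 SHIFT [-0.1359  0.028   0.0556] ROLL -0.03 F [ 1.0786  0.9196 -0.6283] w 0.265 j7 1.39
```

```bash
python3 -m jog '[-0.05,0.01,0,0,1,-0.1,0.02,0,0,1,-0.136,0.028,0.02,0,1,-0.136,0.028,0.05,0,1,-0.136,0.028,0.076,0,1]' 60
python3 -c "
from h import *
to([.649,-.0763,.18],96.4)
c=cam('wrist'); save(c,'w7.png'); T=np.array(c['tool_from_camera'])
for p in [(0,0,.08),(0,0,.055)]:
    q=np.linalg.inv(T)@np.append(p,1); print(q[0]/q[2]*c['fx']+c['cx'],q[1]/q[2]*c['fy']+c['cy'])
print(px(c,(.649,-.0763,.072)),px(c,(.6816,-.0727,.096)))
im=np.ascontiguousarray(c['color'][120:320,220:420,::-1]); cv2.imwrite('pics/w7c.png',cv2.resize(im,(600,600),interpolation=2))"
```

```text
time: 12.78
ee_pos: [0.6487, -0.0767, 0.1786]
tcp_rot: [[-0.11, 0.994, -0.003], [0.994, 0.11, 0.003], [0.003, -0.003, -1.0]]
ft_force: [0.9, 0.2, -1.1]
gripper_width: 0.265
t 12.78 pos [ 0.6487 -0.0767  0.1786] yaw 96.33 SHIFT [ 0.0004  0.0003 -0.0014] ROLL -0.07 F [ 0.918   0.1506 -1.0879] w 0.265 j7 1.59
316.21252416226946 223.4045214011646
316.26867033354995 237.26412125783938
(np.float64(316.2292159267242), np.float64(212.38582585782396)) (np.float64(316.35870802234604), np.float64(261.9056458346396))
```

View pics/w7c.png

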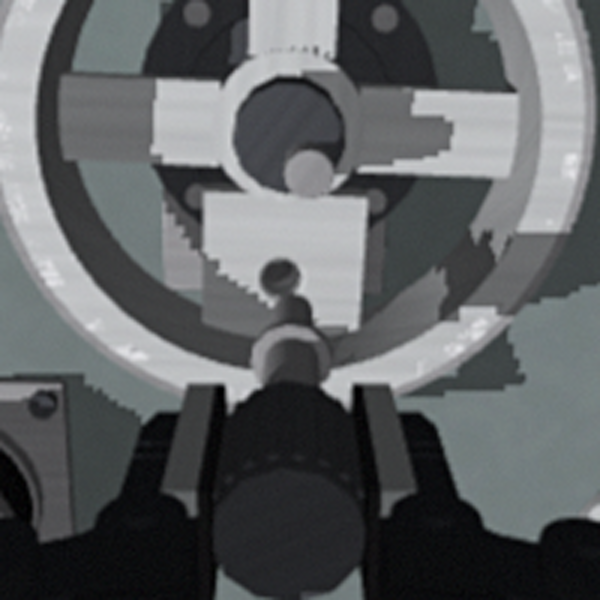

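The crop shows the hole at (280,277), i.e. px (313,212), and the pin foot at about (293,311). The pin is vertical but about 3.5 mm off in tool x. I shift, lower to foot about 12 mm above the arm, and measure numerically.

```bash
python3 -m jog '[-0.002,0,0,0,1,-0.0035,0,0.004,0,1,-0.0035,0,0.008,0,1,-0.0035,0,0.008,0,1,-0.0035,0,0.008,0,1]' 60
python3 -c "
from h import *
to([.649,-.0763,.18],96.4)
c=cam('wrist'); save(c,'w8.png'); g=cv2.cvtColor(c['color'],cv2.COLOR_RGB2GRAY)
T=np.linalg.inv(np.array(c['tool_from_camera']))
s=robot.read_state()
for z in (.0807,s['ee_pos'][2]-.072):
    q=T@np.array([0,0,z,1]); print(q[2],q[0]/q[2]*c['fx']+c['cx'],q[1]/q[2]*c['fy']+c['cy'])
print(np.arange(298,338,1)%100)
for r in range(202,240): print(r,' '.join('%3d'%v for v in g[r,298:338]))"
```

```text
time: 13.45
ee_pos: [0.648, -0.0798, 0.1677]
tcp_rot: [[-0.111, 0.994, -0.007], [0.994, 0.111, 0.003], [0.004, -0.006, -1.0]]
ft_force: [0.5, -0.4, -1.5]
gripper_width: 0.264
t 13.45 pos [ 0.648  -0.0798  0.1677] yaw 96.37 SHIFT [ 0.0034  0.0013 -0.0123] ROLL -0.03 F [ 0.51   -0.4374 -1.5166] w 0.264 j7 1.59
0.21586753246820625 316.2106637394623 223.0603801239189
0.2301025545626102 316.1827857973337 216.1810351430104
[98 99  0  1  2  3  4  5  6  7  8  9 10 11 12 13 14 15 16 17 18 19 20 21
 22 23 24 25 26 27 28 29 30 31 32 33 34 35 36 37]
202 191 193 193 194 195 194 194 193 193 194 193 193 192 193 192 193 193 192 193 194 194 194 194 193 194 194 194 193 195 193 192 193 193 195 194 194 195 194 194 194
203 193 194 193 193 192 192 194 194 194 194 193 194 195 194 194 194 194 193 194 192 195 193 192 194 193 193 193 192 193 194 192 194 193 193 192 194 193 194 194 193
204 193 193 192 194 193 193 194 194 193 194 194 193 192 195 193 192 194 195 194 194 195 194 193 193 194 193 196 194 195 194 195 195 194 195 194 195 194 195 193 194
205 190 190 191 191 191 191 191 190 192 191 191 191 192 192 191 
[... 4975 characters left out ...]
  80  77  79 136 157 157 156 154 156 155 156
236 104 110 110 109 110 111 148 157 150 151 148 126 100  86  78  72  66  60  56  55  53  52  54  52  52  49  52  73  84  82  80  64  87 109 112 111 112 112 110 110
237  81  91  93 101 102 107 155 161 152 149 135 110  92  88  80  73  67  59  56  53  53  53  54  55  52  49  49  64  79  82  82  70  75  98 109 109 109 110 109 102
238  64  67  71  77  77  89 148 162 155 151 127 102  92  86  79  74  64  58  55  54  55  52  53  54  55  50  49  52  75  82  82  77  70  92 100  99  94  90  87  79
239  68  66  66  66  64  96 149 160 155 150 122  99  90  89  79  72  65  59  53  55  51  53  55  55  54  52  47  47  72  82  83  79  72  74  76  74  71  66  63  64
```

From the profile, the hole centre is px (316.5,218.7) and the shank foot (317.1,223.9). With their depths this gives a correction of tx -0.4 mm, ty +1.5 mm. I lower gently.

```bash
python3 -m jog '[-0.0004,0.0015,0,0,1,-0.0004,0.0015,0.005,0,1,-0.0004,0.0015,0.010,0,1,-0.0004,0.0015,0.013,0,1,-0.0004,0.0015,0.016,0,1]' 60
python3 -m jog '[0,0,0,0,1,0,0,0.0005,0,1,0,0,0.001,0,1,0,0,0.001,0,1,0,0,0.001,0,1]' 60
```

```text
time: 14.12
ee_pos: [0.6494, -0.08, 0.1514]
tcp_rot: [[-0.111, 0.994, -0.007], [0.994, 0.111, 0.003], [0.004, -0.006, -1.0]]
ft_force: [0.3, 0.1, -1.1]
gripper_width: 0.262
time: 14.75
ee_pos: [0.6494, -0.0799, 0.1504]
tcp_rot: [[-0.111, 0.994, -0.007], [0.994, 0.111, 0.003], [0.004, -0.006, -1.0]]
ft_force: [0.1, 1.0, -1.0]
gripper_width: 0.266
```

No contact at foot about 70 mm height, so the foot seems to be in the hole. I continue.

```bash
python3 -m jog '[0,0,0.001,0,1,0,0,0.002,0,1,0,0,0.003,0,1,0,0,0.004,0,1,0,0,0.004,0,1]' 60
python3 -m jog '[0,0,0.001,0,1,0,0,0.002,0,1,0,0,0.003,0,1,0,0,0.004,0,1,0,0,0.004,0,1]' 60
```

```text
time: 15.38
ee_pos: [0.6494, -0.0799, 0.1463]
tcp_rot: [[-0.111, 0.994, -0.007], [0.994, 0.111, 0.003], [0.004, -0.006, -1.0]]
ft_force: [0.5, 0.8, -1.0]
gripper_width: 0.264
time: 16.0
ee_pos: [0.6493, -0.0799, 0.1422]
tcp_rot: [[-0.111, 0.994, -0.007], [0.994, 0.111, 0.003], [0.004, -0.006, -1.0]]
ft_force: [0.6, 1.3, -1.8]
gripper_width: 0.264
```

```bash
python3 -m jog '[0,0,0.0005,0,1,0,0,0.001,0,1,0,0,0.0015,0,1,0,0,0.002,0,1,0,0,0.002,0,1]' 60
```

```text
time: 16.62
ee_pos: [0.6494, -0.0799, 0.1405]
tcp_rot: [[-0.111, 0.994, -0.006], [0.994, 0.111, 0.003], [0.004, -0.006, -1.0]]
ft_force: [-0.0, 1.6, 3.3]
gripper_width: 0.261
```

The pin is standing on the block (4 N) with the foot at 60 mm. I creep clockwise (tool -x) under light pressure.

```bash
python3 -m jog '[-0.0004,0,0.0005,0.5,1,-0.0008,0,0.0006,1,1,-0.0012,0,0.0006,1.5,1,-0.0016,0,0.0006,2,1,-0.0018,0,0.0006,2,1]' 60
python3 -m jog '[-0.0004,0,0.0005,0.5,1,-0.0008,0,0.0006,1,1,-0.0012,0,0.0006,1.5,1,-0.0015,0,0.0006,2,1,-0.0015,0,0.0006,2,1]' 60
```

```text
time: 17.25
ee_pos: [0.6498, -0.0806, 0.1403]
tcp_rot: [[-0.076, 0.997, -0.006], [0.997, 0.076, 0.005], [0.005, -0.006, -1.0]]
ft_force: [-1.1, 5.6, 7.6]
gripper_width: 0.263
time: 17.88
ee_pos: [0.65, -0.0811, 0.1401]
tcp_rot: [[-0.042, 0.999, -0.006], [0.999, 0.042, 0.006], [0.006, -0.005, -1.0]]
ft_force: [-1.3, 4.4, 7.1]
gripper_width: 0.266
```

```bash
python3 -m jog '[-0.0006,0,0.0003,0,1,-0.0012,0,0.0003,0,1,-0.0018,0,0.0003,0,1,-0.0022,0,0.0003,0,1,-0.0025,0,0.0003,0,1]' 60
python3 -m jog '[-0.0006,0,0.0003,0,1,-0.0012,0,0.0003,0,1,-0.0018,0,0.0003,0,1,-0.0022,0,0.0003,0,1,-0.0025,0,0.0003,0,1]' 60
```

```text
time: 18.5
ee_pos: [0.6498, -0.0831, 0.1395]
tcp_rot: [[-0.042, 0.999, -0.006], [0.999, 0.042, 0.007], [0.007, -0.006, -1.0]]
ft_force: [-1.5, 4.4, -0.3]
gripper_width: 0.262
time: 19.12
ee_pos: [0.6498, -0.0841, 0.139]
tcp_rot: [[-0.043, 0.999, -0.007], [0.999, 0.043, 0.009], [0.01, -0.007, -1.0]]
ft_force: [-2.6, 11.3, 0.7]
gripper_width: 0.26
```

The support vanished and lateral force rose, so the pin has found the block's hole. I stop creeping and press down gently.

```bash
python3 -m jog '[0.0005,0,0,0,1,0.0005,0,0.0005,0,1,0.0005,0,0.001,0,1,0.0005,0,0.0015,0,1,0.0005,0,0.002,0,1]' 60
python3 -c "
from h import *
to([.65,-.084,.1267],None)"
```

```text
time: 19.75
ee_pos: [0.6498, -0.0835, 0.137]
tcp_rot: [[-0.043, 0.999, -0.007], [0.999, 0.043, 0.009], [0.01, -0.007, -1.0]]
ft_force: [-0.7, 4.3, 0.3]
gripper_width: 0.263
t 19.75 pos [ 0.6498 -0.0835  0.137 ] yaw 92.46 SHIFT [-0.0006  0.0002  0.0103] ROLL 0 F [-0.6665  4.2579  0.2742] w 0.263 j7 1.54
```

```bash
python3 -m jog '[0.0003,0,0.001,0,1,0.0003,0,0.002,0,1,0.0003,0,0.003,0,1,0.0003,0,0.004,0,1,0.0003,0,0.005,0,1]' 60
python3 -m jog '[0,0,0.001,0,1,0,0,0.002,0,1,0,0,0.003,0,1,0,0,0.004,0,1,0,0,0.0045,0,1]' 60
```

```text
time: 20.38
ee_pos: [0.6498, -0.0833, 0.1319]
tcp_rot: [[-0.043, 0.999, -0.007], [0.999, 0.043, 0.009], [0.01, -0.007, -1.0]]
ft_force: [-0.3, 2.8, 0.2]
gripper_width: 0.265
time: 21.0
ee_pos: [0.6497, -0.0832, 0.1273]
tcp_rot: [[-0.043, 0.999, -0.007], [0.999, 0.043, 0.009], [0.01, -0.007, -1.0]]
ft_force: [0.1, 3.8, 0.0]
gripper_width: 0.259
```

```bash
python3 -m jog '[0,0,0.0004,0,1,0,0,0.0008,0,1,0,0,0.0012,0,1,0,0,0.0015,0,1,0,0,0.0015,0,1]' 60
```

```text
time: 21.62
ee_pos: [0.6501, -0.0831, 0.1268]
tcp_rot: [[-0.043, 0.999, -0.006], [0.999, 0.043, 0.009], [0.009, -0.005, -1.0]]
ft_force: [-3.3, 3.4, 14.0]
gripper_width: 0.266
```

The pin seated at TCP 0.1268 (expected 0.1267), with firm contact at 14 N. I release straight and retreat upward.

```bash
python3 -m jog '[0,0,0,0,1,0,0,0,0,0.6,0,0,0,0,0.5,0,0,0,0,0.5,0,0,0,0,0.5]' 30
python3 -m jog '[0,0,-0.01,0,0.5,0,0,-0.03,0,0.5,0,0,-0.06,0,0.5,0,0.02,-0.09,0,0.5,0,0.04,-0.1,0,0.5]' 30
python3 -c "
from h import *
to([.65,-.084,.2],None)
c=cam('wrist'); save(c,'w9.png'); d=cam('scene'); save(d,'s9.png')
u,v=px(d,(.65,-.08,.1)); u,v=int(u),int(v)
im=np.zeros((600,800,3),np.uint8); a=px(c,(.65,-.08,.09)); print(a)
im[:400,:640]=c['color'][:,:,::-1]; im[300:600,400:800]=cv2.resize(np.ascontiguousarray(d['color'][v-40:v+35,u-50:u+50,::-1]),(400,300),interpolation=2)
cv2.imwrite('pics/m9.png',im)"
```

```text
time: 22.25
ee_pos: [0.65, -0.0833, 0.1268]
tcp_rot: [[-0.043, 0.999, -0.006], [0.999, 0.043, 0.009], [0.009, -0.005, -1.0]]
ft_force: [-0.0, -0.5, 0.4]
gripper_width: 0.5
time: 22.88
ee_pos: [0.6916, -0.0826, 0.2296]
tcp_rot: [[-0.042, 0.999, -0.002], [0.999, 0.042, 0.009], [0.009, -0.002, -1.0]]
ft_force: [-0.5, -0.4, -0.4]
gripper_width: 0.499
t 22.88 pos [ 0.6916 -0.0826  0.2296] yaw 92.43 SHIFT [ 0.0001 -0.0415  0.0297] ROLL 0 F [-0.4771 -0.3772 -0.4303] w 0.499 j7 1.58
(np.float64(319.5190731246765), np.float64(155.95871322967906))
```

View pics/m9.png

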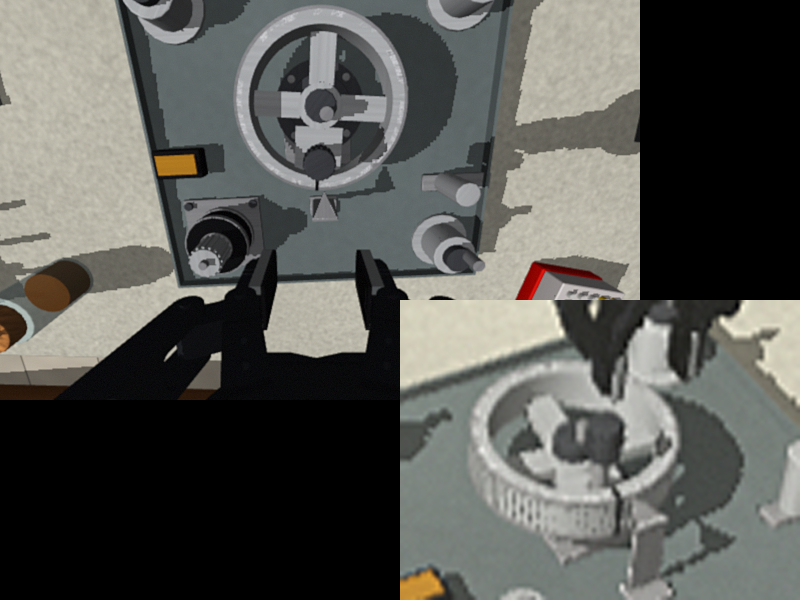

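The view shows the pin upright with its head at px (320,160). The line at (317,184) is about 5 mm clockwise past the pointer tip (323,195), and the hand is clear. I check the head height numerically.

```bash
python3 - <<'E'
from h import *
c=cam('wrist'); g=cv2.cvtColor(c['color'],cv2.COLOR_RGB2GRAY)
for z in (.138,.152): print(z,px(c,(.650,-.0832,z)))
m=(g[135:195,295:345]<75).astype(np.uint8); n,l,st,ce=cv2.connectedComponentsWithStats(m); 
for i in range(1,n):
    if st[i,4]>60: print(st[i],ce[i]+[295,135])
for r in range(144,182,2): print(r,g[r,304:338:2])
E
```

```text
0.138 (np.float64(315.86714244648635), np.float64(165.12737305148096))
0.152 (np.float64(316.068710180403), np.float64(168.63999919698819))
[   0    0   50   56 1181] [320.8112 162.403 ]
144 [165 163 165 166 171 128  87  68  50  85 121 132 131 131 130  91  90]
146 [163 162 168 102  68  28  17  19  16  29  26  73  89  87  90  90  89]
148 [166 165 127  34  21  28  39  21  41  21  15  39  46  86  90  88  89]
150 [174 112  20  41  43  42  55  59  55  47  40  31  13  58  94  92  90]
152 [122  65  35  54  59  59  58  60  60  59  58  54  30  31  79  96  95]
154 [41 39 56 60 59 62 60 58 58 58 57 60 58 36 32 90 86]
156 [ 37  57  60  60  61  59  57  60  58  60  60  58  58  55  30 118 142]
158 [ 53  62  58  60  60  60  59  59  58  57  58  56  55  55  42 105 169]
160 [ 56  61  59  59  58  59  59  57  56  57  56  56  57  56  52  30 153]
162 [ 64  59  59  60  59  59  60  56  55  55  58  59  57  55  56  47 155]
164 [ 65  60  60  60  58  58  59  56  57  57  57  58  56  57  54  41 155]
166 [ 63  61  62  59  57  58  56  57  58  57  57  56  56  56  60  36 116]
168 [70 58 57 58 59 59 60 58 57 57 57 57 57 58 56 68 95]
170 [56 58 58 60 59 57 57 58 57 58 57 56 55 57 55 53 59]
172 [51 59 59 61 56 58 58 58 56 59 60 60 57 58 46 47 57]
174 [87 58 57 56 57 57 60 59 58 59 59 57 55 44 52 70 96]
176 [171 156  74  57  58  59  59  58  60  59  56  56  51 109 156 168 166]
178 [168 169 172 115  55  58  58  57  57  55  59  60 140 171 171 168 167]
180 [166 165 165 169 149 125  42  92  74  93 163 167 171 168 167 167 165]
```

```bash
python3 -c "
from bench import robot
robot.sign_off(); print(robot.read_state()['time'])"
```

```text
the job is handed in; nothing more can be done
the job is handed in; nothing more can be done
```

I finished the job and handed it in at about 23 s of the 72 s allowed; sign-off gives no verdict.

**What I did:**
- **Pulley:** I pinched the rim and turned it about 67° clockwise until the line was within about 1 mm of the pointer, then let go.
- **Lock pin:** I took the pin from the rack's middle hole and put it through the lock hole. I then crept the pulley on at about 4–9 N until the pin dropped. I pressed it home at about 14 N and released it.

**Last checks:**
- **Seating:** The pin seated with the tool at 126.8 mm, against 126.7 mm expected. In the wrist image the head's top was at row 164.5, against 165.1 predicted for fully home and 168.6 for still standing on the block.
- **Line:** It is about 5 mm past the pointer, clockwise (11 mm allowed).
- **Hand:** It is clear of everything, with about 0.5 N on the force reading.
- **Other objects:** I did not measure the other tools or the glassware after the moves. The hand made no unexpected contact.

**Disagreement:** Wrist-camera positions were up to about 3 mm off along the jaws' direction (x) compared with the arm's own readings, and my first wrist estimate of the axis was about 7 mm off. I aligned the pin from its offset to the hole within one picture, so this did not affect the fit.

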